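Hold a billet in the guarded marking station

ROBOT

A 7-joint arm with a two-finger parallel gripper is mounted at the origin on a cart in front of the work surface, level with it; the furniture and walls round the work are solid. World frame = base frame: x ahead of the robot, y to its left, z up, the work surface at z = 0. Lengths are in m, angles in rad, forces in N, time in s.
With the tool pointing down it reaches from about 0.425 to 0.95 m from the base axis. Payload 4.7 kg.
Tool frame: the origin (TCP) lies between the finger pads; the fingertips stand 19 mm ahead of it and the grasp point (between the pads) is the TCP (env.tip_extent is the distance from the TCP to the fingertips, in m); z points along the fingers, y is the line along which they close (so a half turn about z gives the same grasp; the last joint's range is limited). The gripper opens to 85 mm and grips with 20 to 120 N. Pads are 22 mm wide; open, the fingers measure 114 mm over their backs; the gripper's body (76 mm by 85 mm) begins 54 mm behind the grasp point. The pads swing forward as they close: fully open they stand 13 mm farther back than shut.
Start: joints at [-1.375, 0.469, -0.049, 1.532, 0.024, 1.141, -0.082], TCP at [0.15, 0.658, 0.25] pointing down, gripper open.
Joint ranges: [-2.59, 2.59], [-0.33, 1.99], [-1.39, 1.29], [0.1, 2.45], [-1.04, 4.18], [0.21, 1.99], [-2.66, 2.66]. Speed limits (rad/s): [2.57, 2.57, 3.14, 3.14, 3.14, 3.14, 3.14].

INTERFACE

Orientations are given as a unit quaternion [w, x, y, z].
In Python, from station import env gives the robot as it stands.
- The arm moves only by the tool step_arm, never from a script. Its argument "plan" is text: rows parted by semicolons, each of 7 numbers parted by spaces: the shift along the world's x, y, z in cm, then the turn, a rotation vector about the world's x, y, z in units of 6 degrees (1.0 is 6 degrees), then the finger opening in cm, from 0 to 8.54. In form: dx dy dz wx wy wz claw; .... A call has 1 to 12 rows; each row shifts and turns the commanded pose from where the row before left it; what a row does not reach is not made up. A row lasts 1/12 s, in which the tool goes at most 41.7 mm and 7.16 degrees, less where a joint would pass 70% of its speed; a pose out of reach is approached as far as the arm can. A call is refused whole if a number of a shift passes 4.17 or a number of a turn 1, either way. A call with a gripper value outside its range is refused whole. The fingers move at their own pace and stop on an object; "newtons" is the grip in N (left out, the last holds). Time passes only in rows, so rows that do not move let the fingers close. It gives the time, the measured TCP pose, the force, the opening and the grip force at its end, in the units of the state.
- env.get_obs(): the state, without advancing time (a new reading comes with each control period).
- env.get_image(name): name is "scene" or "top"; returns a dict with "frame" (400x640x3 uint8, red, green, blue), "fx", "fy", "cx", "cy" (pixels), "camera_from_world" (4x4, takes a point from world to camera coordinates). Camera axes: x right, y down, z forward; pixel columns grow to the right and rows downward; lengths in m; the calibration is good to about 2 mm. A picture is of the moment at which its call begins. There is no depth.
- env.close_job(): hands the job in; it is judged then, once.
The state is a dict: "time": time; "joints": joint angles; "qvel": joint speeds; "effort": joint torques, N m; "eef_pos": TCP position; "tcp_rot": TCP orientation; "ft_force": force on the tool from outside, world axes, zero at the start; "ft_torque": the same for the moment, N m; "grip_width": finger opening in m; "finger_force": force on a finger pad.
Only numpy, scipy, OpenCV 4.12 (cv2) and the standard library are available. Lean on these libraries where they do the work, as an engineer would, in place of code of your own. Each camera call takes 0.05 s, during which the arm holds its last target. There are 200 camera calls.

TASK

Take the tee key from its stand, turn the captive screw on the marking station counter-clockwise with it as far as it goes so that the shutter swings off the window, and put the key back upright in its stand. Then pass the foot of the upright aluminium billet down through the window and press the sprung anvil inside to the bottom of its travel. Do not let go: finish while still gripping the billet and keeping the anvil pressed down; leave the things lying around alone.

Things in the scene. Friction and masses are not known exactly. Their poses are not given: they have to be found in the camera images.
- key_bar (a point): Steel tee key, loose, 140 g, upright in its stand; this point is the centre of its cross bar (13 mm thick along x, 70 mm long along y, 18 mm high), gripped from above. Axes: z up, y along the bar. Under the bar a 12 mm round shank with a collar 40 mm in diameter and 6 mm thick, its underside 45 mm below this point. Can be used either way round.
- key_foot (a point): Centre of the lower end of the tee key's flat blade, 85 mm below the bar's centre; same axes. The blade is 5 mm thick (x), 20 mm wide (y) and 12 mm high.
- stand_hole (a point): Fixed wooden stand of the key, 60 x 60 x 48 mm high; this point is the centre of its hole's mouth, on the top face. The hole goes right through, 20 mm along x and 28 mm along y, edges chamfered. The key's collar rests on the top face, the bar's centre then 45 mm above this point and the bar along this y.
- screw_head (a point): Captive screw on top of the marking station, turning with the shutter; this point is the centre of the head's top, 14 mm above the station's top plate. Head 29 mm in diameter, with a straight slot along this point's y axis, 8.5 mm wide (x), 7 mm deep, open at both ends; the key's blade turns it with about 0.17 rad of play. Friction 0.05 N m; stays where left.
- shutter (a joint): Angle in rad of screw and shutter together, growing counter-clockwise seen from above: 0 shutter over the window, 1.5 at its stop, window clear. The shutter is an aluminium plate 40 mm wide, lying 1 to 4 mm above the top plate and reaching 70 mm from the screw along the screw point's -y.
- window (a point): Marking station: fixed grey housing 112 x 142 mm, its top plate's upper face 75 mm above the table; this point is the centre of the rectangular window in the plate, at its upper face. z up; the window is 26 mm along x and 36 mm along y (2 mm clearance all round the billet), edges chamfered 2 mm, plate 6 mm thick. The screw's axis lies 52 mm away along +y.
- anvil (a joint): Travel in m, downwards, of the sprung steel anvil (20 mm in diameter) under the window: 0 up, its top face 34 mm below the plate's upper face; 0.008 bottom of its travel (42 mm below). Its spring needs about 4.5 N to start and 8.5 N at the bottom, more than the billet's own weight.
- billet_mid (a point): Aluminium billet standing on end, loose, about 190 g; this point is its centre, 52.5 mm above its foot. Axes: x 22 mm, y 32 mm, z 105 mm (up).
- tin: Round tin, 57 mm in diameter, 28 mm high, a bystander; origin under its centre.
- brass_fitting: Small turned brass fitting lying on the table, 19 x 44 x 17 mm, a bystander; origin under its centre.
- tape: Roll of grey tape lying flat, 48 mm in diameter, 18 mm high, a bystander; origin under its centre.
- tap_wrench: Bar tap wrench lying on the table, 13 x 150 x 11 mm, a bystander; origin under its centre.
Mind the look-alikes: they are no part of the job. Of the things that look like the part that bears key_bar, the larger one is meant.

How it is judged:
By the outcome, as a careful person would: the job done as asked, in the order asked, and still so for the second after the job is handed in, while the arm keeps its last pose, push and grip.
It also fails if it takes over 64 s, if anything falls off the work surface, if the arm or the gripper's body presses on something with over 40 N, if the wrist force passes 120 N, or if a joint passes its speed limit or range.

## Working session

There is one attempt and no reset: what is moved stays moved. The work goes in short steps, Python scripts to look and compute and a tool call to move; the robot and the scene stay as the last step left them, time stands still between calls to the robot, and variables do not carry over. Pictures are saved under pics/ and viewed, at most 10 in all, crops included, and the job is handed in when it is done.

Besides the shell and the picture viewer there is one more tool, called after "Call:" as name(argument=value, ...) on one line, values as JSON. step_arm: Moves the arm, as the interface text tells. Its arguments: {"type":"object","properties":{"plan":{"type":"string"},"newtons":{"type":"number"}},"required":["plan"]}

```bash
mkdir -p pics; ls; cat > h.py <<'E'
import numpy as np, cv2
from station import env
def snap(n,f=None):
    d=env.get_image(n)
    if f: cv2.imwrite('pics/'+f,d['frame'][:,:,::-1])
    np.savez('/tmp/'+n,**d); return d
def load(n): return np.load('/tmp/%s.npz'%n)
def cast(d,u,v,z):
    T=np.array(d['camera_from_world']);R=T[:3,:3];c=-R.T@T[:3,3]
    r=R.T@np.array([(u-d['cx'])/d['fx'],(v-d['cy'])/d['fy'],1]);return c+r*(z-c[2])/r[2]
def proj(d,p):
    T=np.array(d['camera_from_world']);q=T[:3,:3]@np.array(p)+T[:3,3];return np.array([d['fx']*q[0]/q[2]+d['cx'],d['fy']*q[1]/q[2]+d['cy']])
E
python3 - <<'E'
from h import *
for n in('scene','top'):
    d=snap(n,n+'0.png');T=d['camera_from_world'];print(n,d['fx'],-T[:3,:3].T@T[:3,3],T[:3,:3].round(2).tolist())
o=env.get_obs();print({k:np.round(v,3) for k,v in o.items()})
E
```

```text
pics
scene 397.3985646592052 [0.10187337 0.45183123 0.51786467] [[-0.84, -0.55, 0.01], [-0.26, 0.38, -0.89], [0.48, -0.74, -0.46]]
top 375.00247004881095 [ 0.39189128 -0.25239486  1.13459428] [[0.01, -1.0, -0.01], [-0.99, -0.01, -0.13], [0.13, 0.01, -0.99]]
{'time': np.float64(0.1), 'joints': array([-1.375,  0.469, -0.049,  1.534,  0.024,  1.141, -0.082]), 'qvel': array([-0.001, -0.002, -0.001, -0.003, -0.   ,  0.001,  0.001]), 'effort': array([ 0.0000e+00, -5.1152e+01, -4.7000e-02, -2.3839e+01,  1.1000e-02,
        4.0000e-03, -0.0000e+00]), 'eef_pos': array([0.15 , 0.658, 0.249]), 'tcp_rot': array([-0.   ,  0.112,  0.994, -0.001]), 'ft_force': array([ 0.326, -0.615, -0.213]), 'ft_torque': array([ 0.026, -0.025, -0.012]), 'finger_force': np.float64(0.0), 'grip_width': np.float64(0.085)}
```

View pics/scene0.png

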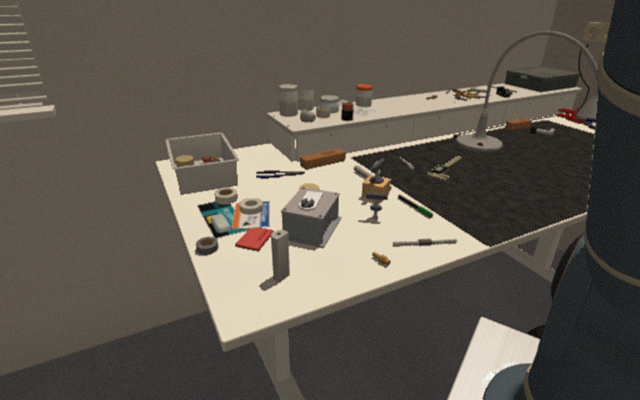

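View pics/top0.png

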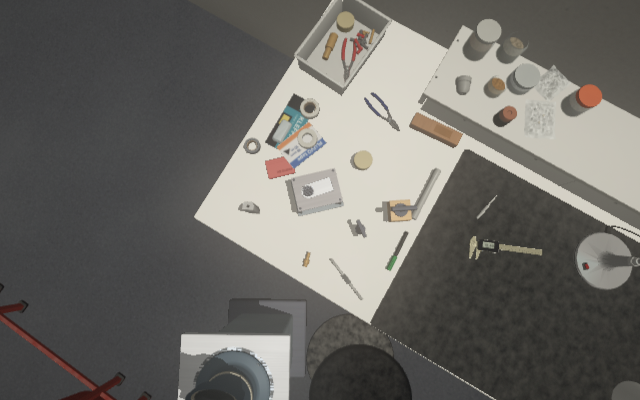

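```bash
python3 - <<'E'
from h import *
a=load('top')['frame'][170:250,280:450,::-1]; b=load('scene')['frame'][150:290,260:430,::-1]
a=cv2.resize(a,None,fx=4.4,fy=3.3*4/3,interpolation=cv2.INTER_CUBIC)
a=np.vstack([a]);cv2.imwrite('pics/ctop.png',a)
cv2.imwrite('pics/cscene.png',cv2.resize(b,None,fx=4.2,fy=4.2,interpolation=cv2.INTER_CUBIC))
E
```

```text
(no output)
```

View pics/ctop.png

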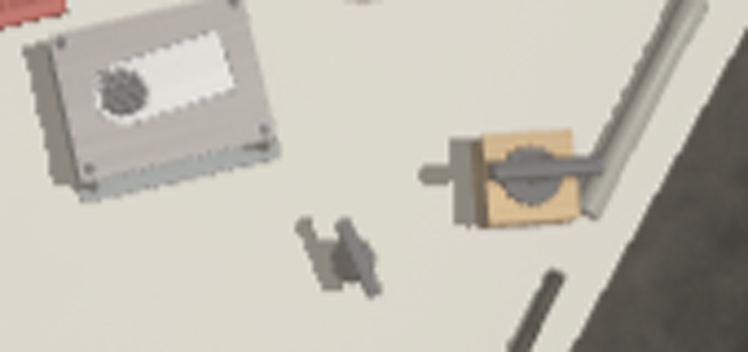

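View pics/cscene.png

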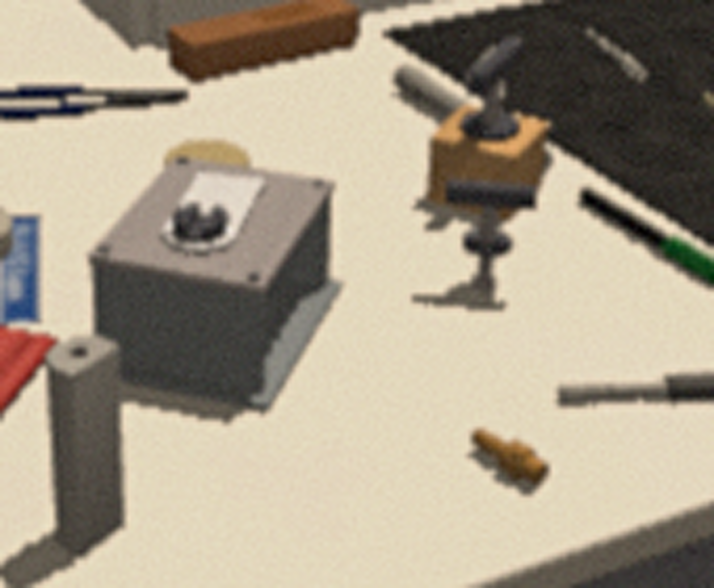

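The two tee-key look-alikes are the one in the wooden stand (scene 376,172; top 402,209) and a smaller one standing free on the table (scene 376,208; top 359,228). The larger one, in the stand, fits the description, and the crops confirm it. The station is at scene (310,212) with its screw at (307,203). The billet is at scene (281,255).

```bash
cat > m.py <<'E'
from h import *
def world(d,m,z):
    c=max(cv2.findContours(m,cv2.RETR_EXTERNAL,cv2.CHAIN_APPROX_NONE)[0],key=cv2.contourArea)[:,0].astype(float)
    return np.array([cast(d,u,v,z)[:2] for u,v in c])
def rect(d,m,z,name):
    w=world(d,m,z);(cx,cy),(a,b),t=cv2.minAreaRect((w*1000).astype(np.float32))
    print(name,'c',round(cx,1),round(cy,1),'size',round(a,1),round(b,1),'ang',round(t,1))
def flood(d,s,t):
    f=cv2.GaussianBlur(d['frame'],(3,3),0);k=np.zeros((402,642),np.uint8)
    cv2.floodFill(f,k,s,0,(t,)*3,(t,)*3,cv2.FLOODFILL_MASK_ONLY|cv2.FLOODFILL_FIXED_RANGE|(255<<8));return k[1:-1,1:-1].copy()
E
python3 - <<'E'
from m import *
S={'top':dict(plate=(325,198,.075),shut=(327,184,.079),bil=(248,207,.105)),'scene':dict(plate=(298,207,.075),shut=(316,194,.079),bil=(283,233,.105))}
for n in S:
    d={k:v for k,v in load(n).items()};f=d['frame']
    for k,(u,v,z) in S[n].items():
        for t in (14,22,30):
            rect(d,flood(d,(u,v),t),z,f'{n} {k} {t}')
    h=cv2.cvtColor(f,cv2.COLOR_RGB2HSV);x0,y0,x1,y1=(380,195,415,225) if n=='top' else (355,160,395,200)
    roi=np.zeros(f.shape[:2],np.uint8);roi[y0:y1,x0:x1]=255
    o=cv2.inRange(h,(8,80,150),(25,255,255))&roi
    rect(d,o,.048,n+' stand')
    dark=cv2.inRange(h,(0,0,0),(180,255,125))
    r2=np.zeros_like(roi)
    if n=='top': r2[180:202,296:320]=255
    else: r2[195:212,298:318]=255
    m=dark&r2; rect(d,m,.089,n+' screw')
# manual points
t=load('top');s=load('scene')
P=lambda x,y:(280+x/4.4-.4,170+y/4.4-.4); Q=lambda x,y:(260+x/4.2-.4,150+y/4.2-.4)
print('plate top',[cast(t,*P(*p),.075)[:2].round(4) for p in((50,45),(240,-2),(276,135),(83,187))])
print('plate scene',[cast(s,*Q(*p),.075)[:2].round(4) for p in((93,259),(180,157),(334,184),(262,292))])
print('billet scene',[cast(s,*Q(*p),.105)[:2].round(4) for p in((47,351),(77,335),(118,348),(85,366))])
print('bar top ends',[cast(t,*P(*p),.102)[:2].round(4) for p in((490,169),(602,167))])
print('bar scene ends',[cast(s,*Q(*p),.100)[:2].round(4) for p in((472,78),(520,42))])
print('stand top',[cast(t,*P(*p),.048)[:2].round(4) for p in((484,133),(571,130),(578,220),(488,228))])
print('stand scene',[cast(s,*Q(*p),.048)[:2].round(4) for p in((431,142),(464,105),(551,126),(529,163))])
print('screw top',cast(t,*P(124,91),.089)[:2],'scene',cast(s,*Q(201,212),.089)[:2])
E
```

```text
top plate 14 c 567.0 -234.7 size 101.9 127.5 ang 13.0
top plate 22 c 558.5 -225.7 size 116.8 151.8 ang 13.9
top plate 30 c 558.9 -226.2 size 119.2 154.2 ang 13.8
top shut 14 c 575.0 -246.4 size 35.7 58.0 ang 19.2
top shut 22 c 574.5 -243.7 size 38.4 65.3 ang 19.2
top shut 30 c 571.4 -236.2 size 41.2 83.2 ang 19.2
top bil 14 c 511.1 -44.0 size 2.8 0.0 ang 90.6
top bil 22 c 507.0 -47.0 size 25.1 58.4 ang 0.6
top bil 30 c 508.4 -47.0 size 27.8 58.5 ang 0.6
top stand c 492.8 -479.5 size 23.9 60.5 ang 14.6
top screw c 560.1 -210.2 size 22.9 22.6 ang 0.5
scene plate 14 c 557.8 -195.9 size 44.9 20.9 ang 19.4
scene plate 22 c 537.2 -190.4 size 136.8 232.9 ang 14.6
scene plate 30 c 536.9 -189.3 size 138.0 245.8 ang 14.5
scene shut 14 c 576.1 -248.7 size 35.2 47.9 ang 17.9
scene shut 22 c 574.2 -242.5 size 36.2 65.8 ang 20.2
scene shut 30 c 573.3 -241.0 size 37.7 72.7 ang 20.1
scene bil 14 c 512.6 -51.8 size 11.5 16.6 ang 65.5
scene bil 22 c 515.0 -44.9 size 26.0 25.9 ang 64.9
scene bil 30 c 518.4 -52.3 size 45.2 28.1 ang 85.2
scene stand c 496.2 -479.7 size 62.9 25.8 ang 89.1
scene screw c 553.4 -193.9 size 29.1 51.9 ang 26.5
plate top [array([ 0.5944, -0.1602]), array([ 0.6269, -0.2841]), array([ 0.5365, -0.3079]), array([ 0.5014, -0.1835])]
plate scene [array([ 0.5959, -0.1576]), array([ 0.6291, -0.2855]), array([ 0.5336, -0.3064]), array([ 0.5017, -0.1789])]
billet scene [array([ 0.5276, -0.0374]), array([ 0.5247, -0.0557]), array([ 0.5023, -0.0574]), array([ 0.5055, -0.0372])]
bar top ends [array([ 0.5125, -0.4411]), array([ 0.5145, -0.5114])]
bar scene ends [array([ 0.512 , -0.4396]), array([ 0.5124, -0.5119])]
stand top [array([ 0.5428, -0.4473]), array([ 0.5454, -0.505 ]), array([ 0.4856, -0.5084]), array([ 0.4797, -0.4491])]
stand scene [array([ 0.5381, -0.4403]), array([ 0.5467, -0.5054]), array([ 0.483 , -0.5072]), array([ 0.4716, -0.4476])]
screw top [ 0.56214846 -0.209573  ] scene [ 0.56330712 -0.21255794]
```

Call:
step_arm(plan="3.4 -2 0 0 0 -0.36 8.5;3.4 -2 0 0 0 -0.36 8.5;3.4 -2 0 0 0 -0.36 8.5;3.4 -2 0 0 0 -0.36 8.5;3.4 -2 0 0 0 -0.36 8.5;3.4 -2 0 0 0 -0.36 8.5;3.4 -2 0 0 0 -0.36 8.5;3.4 -2 0 0 0 -0.36 8.5;1.8 -3.3 0 0 0 -0.36 8.5;1.8 -3.3 0 0 0 -0.36 8.5;1.8 -3.3 0 0 0 -0.36 8.5;1.8 -3.3 0 0 0 -0.36 8.5", newtons=60)

```text
time: 1.1
eef_pos: [0.4949, 0.3641, 0.2498]
tcp_rot: [-0.0, 0.333, 0.943, -0.0]
ft_force: [0.2, 0.3, -0.3]
grip_width: 0.0848
finger_force: 0.0
```

```bash
cat > o.py <<'E'
from h import *
from scipy.spatial.transform import Rotation as Rt
o=env.get_obs();q=o['tcp_rot'];M=Rt.from_quat(np.r_[q[1:],q[0]]).as_matrix()
print('t',o['time'].round(2),'p',(o['eef_pos']*1000).round(1),'yaw_y',np.degrees(np.arctan2(M[1,1],M[0,1])).round(2),'tilt z',M[:,2].round(4),'F',o['ft_force'].round(1),'Tq',o['ft_torque'].round(2),'w',(o['grip_width']*1000).round(1),'g',o['finger_force'].round(0),'J',o['joints'].round(2))
E
python3 o.py
```

```text
Traceback (most recent call last):
  File "o.py", line 4, in <module>
    print('t',o['time'].round(2),'p',(o['eef_pos']*1000).round(1),'yaw_y',np.degrees(np.arctan2(M[1,1],M[0,1])).round(2),'tilt z',M[:,2].round(4),'F',o['ft_force'].round(1),'Tq',o['ft_torque'].round(2),'w',(o['grip_width']*1000).round(1),'g',o['finger_force'].round(0),'J',o['joints'].round(2))
              ^^^^^^^^^^^^^^^
AttributeError: 'float' object has no attribute 'round'
```

Call:
step_arm(plan="1.8 -3.3 0 0 0 -0.36 8.5;1.8 -3.3 0 0 0 -0.36 8.5;1.8 -3.3 0 0 0 -0.36 8.5;1.8 -3.3 0 0 0 -0.36 8.5;1.8 -3.3 0 0 0 -0.36 8.5;0.2 -3.75 0 0 0 -0.36 8.5;0.2 -3.75 0 0 0 -0.36 8.5;0.2 -3.75 0 0 0 -0.36 8.5;0.2 -3.75 0 0 0 -0.36 8.5;0.2 -3.75 0 0 0 -0.36 8.5;0.2 -3.75 0 0 0 -0.36 8.5;0.2 -3.75 0 0 0 -0.36 8.5")

```text
time: 2.1
eef_pos: [0.5979, -0.0631, 0.2501]
tcp_rot: [-0.0, 0.536, 0.844, -0.0]
ft_force: [0.3, -0.1, 1.1]
grip_width: 0.0849
finger_force: 0.0
```

Call:
step_arm(plan="0.2 -3.75 0 0 0 -0.36 8.5;-0.9 -3.75 0 0 0 -0.36 8.5;-0.9 -3.75 0 0 0 -0.36 8.5;-0.9 -3.75 0 0 0 -0.36 8.5;-0.9 -3.75 0 0 0 -0.36 8.5;-0.9 -3.75 0 0 0 -0.36 8.5;-0.9 -3.75 0 0 0 -0.36 8.5;-0.9 -3.75 0 0 0 -0.36 8.5;-0.9 -3.75 0 0 0 -0.36 8.5;-0.9 -3.75 0 0 0 -0.36 8.5;0 0 0 0 0 -0.36 8.5;0 0 0 0 0 0 8.5")

```text
time: 3.1
eef_pos: [0.517, -0.4395, 0.2497]
tcp_rot: [-0.0, 0.7, 0.714, -0.001]
ft_force: [0.0, 0.4, -0.1]
grip_width: 0.085
finger_force: 0.0
```

```bash
sed -i 's/o=env.get_obs();q=/o={k:np.array(v) for k,v in env.get_obs().items()};q=/' o.py
python3 o.py; python3 - <<'E'
from m import *
# scale-up look at views: crop around gripper
a=snap('scene');t=snap('top')
cv2.imwrite('pics/c2.png',np.hstack([cv2.resize(a['frame'][90:230,320:440,::-1],None,fx=3.3,fy=3.3,interpolation=cv2.INTER_CUBIC),cv2.resize(t['frame'][150:290,340:460,::-1],None,fx=3.3,fy=3.3,interpolation=cv2.INTER_CUBIC)]))
E
```

```text
t 3.1 p [ 517.  -439.5  249.7] yaw_y 1.15 tilt z [-1.9e-03 -8.0e-04 -1.0e+00] F [ 0.   0.4 -0.1] Tq [ 0.08  0.04 -0.01] w 85.0 g 0.0 J [ 0.26  0.52  0.57  1.55 -0.3   1.16  0.91]
```

View pics/c2.png

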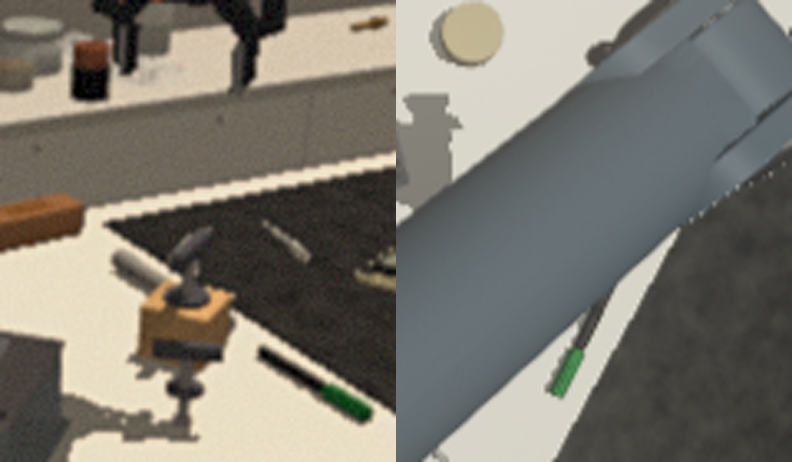

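Call:
step_arm(plan="-0.2 -1.8 0 0 0 0 8.5;-0.2 -1.85 0 0 0 0.05 8.5;0 0 -3 0 0 0 8.5;0 0 -3 0 0 0 8.5;0 0 -3 0 0 0 8.5;0 0 -2.5 0 0 0 8.5;0 0 -2 0 0 0 8.5;0 0 -1.2 0 0 0 8.5;0 0 -1 0 0 0 8.5;0 0 0 0 0 0 8.5;0 0 0 0 0 0 8.5")

```text
time: 4.12
eef_pos: [0.5161, -0.4726, 0.0938]
tcp_rot: [0.0, 0.695, 0.719, 0.0]
ft_force: [0.2, 0.7, -0.2]
grip_width: 0.0851
finger_force: 0.0
```

```bash
python3 o.py; python3 - <<'E'
from m import *
a=snap('scene')
print(proj(a,(.513,-.4763,.093)))
cv2.imwrite('pics/c3.png',cv2.resize(a['frame'][130:210,330:430,::-1],None,fx=6,fy=6,interpolation=cv2.INTER_CUBIC))
E
```

```text
t 4.12 p [ 516.1 -472.6   93.8] yaw_y 1.89 tilt z [ 7.e-04 -2.e-04 -1.e+00] F [ 0.2  0.7 -0.2] Tq [-0.08  0.01  0.04] w 85.1 g 0.0 J [ 0.36  0.7   0.5   1.63 -0.4   0.91  1.03]
[377.46773508 166.02354966]
```

View pics/c3.png

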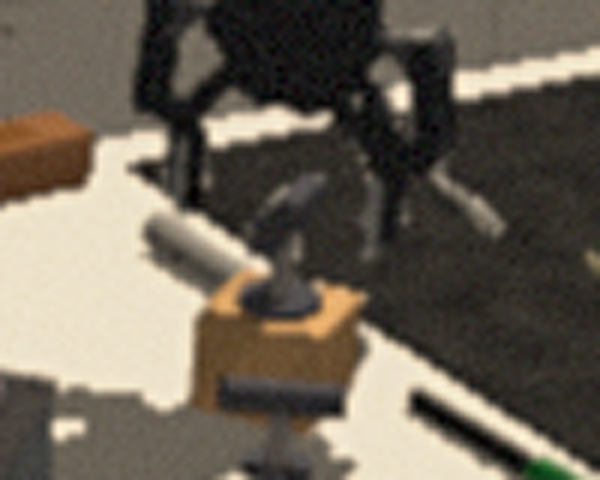

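Call:
step_arm(plan="-0.25 -0.35 -0.1 0 0 0 8.5;0 0 0 0 0 0 5;0 0 0 0 0 0 3;0 0 0 0 0 0 1;0 0 0 0 0 0 0;0 0 0 0 0 0 0;0 0 0 0 0 0 0;0 0 0 0 0 0 0;0 0 0 0 0 0 0", newtons=60)

```text
time: 4.92
eef_pos: [0.5132, -0.4764, 0.0924]
tcp_rot: [0.0, 0.696, 0.718, 0.0]
ft_force: [0.5, -0.4, 0.5]
grip_width: 0.0125
finger_force: 60.0
```

```bash
python3 o.py
```

```text
t 4.92 p [ 513.2 -476.4   92.4] yaw_y 1.83 tilt z [ 4.e-04 -1.e-04 -1.e+00] F [ 0.5 -0.4  0.5] Tq [ 0.02 -0.04 -0.04] w 12.5 g 60.0 J [ 0.37  0.71  0.5   1.62 -0.4   0.91  1.04]
```

Call:
step_arm(plan="0 0 1 0 0 0 0;0 0 2 0 0 0 0;0 0 3 0 0 0 0;0 0 3 0 0 0 0;0 0 2.5 0 0 0 0;0 0 0.5 0 0 0 0;0.5 2.6 0 0 0 0.3 0;0.6 3 0 0 0 0.37 0;0.6 3.5 0 0 0 0.38 0;0.7 3.5 0 0 0 0.38 0;0.7 3.5 0 0 0 0.38 0;0.7 3.5 0 0 0 0.38 0")

```text
time: 5.92
eef_pos: [0.5504, -0.2785, 0.2118]
tcp_rot: [-0.001, 0.608, 0.794, -0.0]
ft_force: [1.0, -0.0, -1.4]
grip_width: 0.0118
finger_force: 59.8
```

Call:
step_arm(plan="0.6 3.5 0 0 0 0.38 0;0.5 2.5 0 0 0 0.38 0;0 1 0 0 0 0 0;0 0 0 0 0 0 0;0 0 0 0 0 0 0")

```text
time: 6.33
eef_pos: [0.5613, -0.2113, 0.2122]
tcp_rot: [-0.0, 0.577, 0.817, -0.001]
ft_force: [-0.4, -0.5, -0.9]
grip_width: 0.012
finger_force: 59.8
```

```bash
python3 o.py; python3 - <<'E'
from m import *
a=snap('scene');t=snap('top')
o=env.get_obs()['eef_pos']
print(proj(a,o),proj(a,o-[0,0,.085]),proj(a,(.5625,-.211,.089)))
x=cv2.resize(a['frame'][150:240,265:355,::-1],None,fx=6,fy=6,interpolation=cv2.INTER_CUBIC)
cv2.imwrite('pics/c4.png',x)
E
```

```text
t 6.33 p [ 561.3 -211.3  212.2] yaw_y 19.48 tilt z [-8.e-04 -9.e-04 -1.e+00] F [-0.4 -0.5 -0.9] Tq [-0.05  0.02 -0.  ] w 12.0 g 60.0 J [-0.07  0.4   0.47  1.78 -0.21  1.    0.83]
[308.10818096 149.72163591] [308.32131481 185.21211491] [307.3614713  200.43142772]
```

View pics/c4.png

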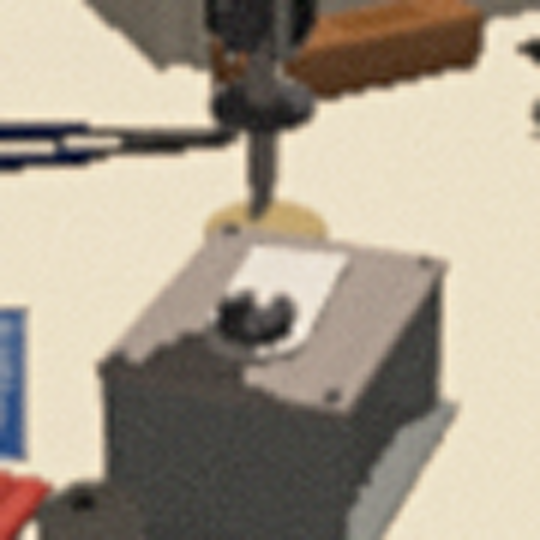

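Scene crop: the key's blade foot is at about (307.6,185) and hangs just above and behind the screw head, whose centre is about (307.5,201). The slot runs nearly along the line of sight, so image u measures the offset across the slot. I'll measure that sub-pixel.

```bash
python3 - <<'E'
from m import *
a=load('scene');g=cv2.cvtColor(a['frame'],cv2.COLOR_RGB2GRAY)
G=cv2.resize(g,None,fx=4,fy=4,interpolation=cv2.INTER_CUBIC)
def ext(v,u0,u1,thr):
    r=G[int(v*4+1.5),u0*4:u1*4];i=np.where(r<thr)[0];return (u0+(i[0]-1.5)/4,u0+(i[-1]-1.5)/4,len(i)) if len(i) else None
for v in np.arange(160,188,1.): print(v,ext(v,297,320,130))
print('head')
for v in np.arange(196,210,1.): print(v,ext(v,298,318,105))
print(g[194:212,296:320])
E
```

```text
160.0 (np.float64(296.625), np.float64(319.375), 92)
161.0 (np.float64(297.375), np.float64(319.375), 89)
162.0 (np.float64(299.875), np.float64(319.375), 79)
163.0 (np.float64(300.125), np.float64(319.375), 78)
164.0 (np.float64(300.125), np.float64(319.375), 78)
165.0 (np.float64(300.125), np.float64(319.375), 78)
166.0 (np.float64(299.875), np.float64(319.375), 79)
167.0 (np.float64(299.625), np.float64(316.875), 70)
168.0 (np.float64(299.625), np.float64(316.625), 69)
169.0 (np.float64(300.125), np.float64(316.375), 66)
170.0 (np.float64(300.625), np.float64(315.625), 61)
171.0 (np.float64(300.375), np.float64(313.625), 54)
172.0 (np.float64(296.625), np.float64(310.875), 54)
173.0 (np.float64(296.625), np.float64(310.375), 47)
174.0 (np.float64(296.625), np.float64(310.375), 40)
175.0 (np.float64(306.125), np.float64(310.375), 18)
176.0 (np.float64(306.125), np.float64(310.375), 18)
177.0 (np.float64(306.125), np.float64(310.375), 18)
178.0 (np.float64(306.125), np.float64(310.375), 18)
179.0 (np.float64(306.125), np.float64(310.375), 18)
180.0 (np.float64(306.125), np.float64(3
[... 2120 characters left out ...]
09 104  96  92  71  46  32  37  42  55  66  50  36  33  33  62 144
  227 230 187 151 154 160]
 [ 65  69  68  85  97  92  64  54  50  39  42  42  39  33  54 102 141 197
  219 202 164 158 157 158]
 [ 62  70  72  81  93  98  92  84  79  67  60  75 103 106 122 183 200 208
  181 151 153 159 160 159]
 [ 68  68  68  70  84  96  99 101  94  91  88 121 177 169 152 174 166 145
  132 141 156 158 160 162]
 [ 67  71  66  66  69  74  83  93  92  95  96 113 141 133 131 129 114 114
  140 156 163 160 160 162]
 [ 75  71  69  69  70  71  77  74  71  85  94 100 100 116 137 146 146 146
  159 162 160 159 163 159]
 [ 70  67  70  71  68  72  75  68  70  97 140 153 147 148 162 161 159 155
  160 157 159 162 160 158]]
```

Call:
step_arm(plan="0.1 0.25 -1 0 0 0 0;0 0 -1.2 0 0 0 0;0 0 -0.8 0 0 0 0;0 0 -0.4 0 0 0 0;0 0 -0.2 0 0 0 0;0 0 -0.2 0 0 0 0;0 0 -0.2 0 0 0 0;0 0 0 0 0 0 0")

```text
time: 7.1
eef_pos: [0.5629, -0.208, 0.1722]
tcp_rot: [-0.0, 0.577, 0.817, 0.0]
ft_force: [-0.4, -0.4, -0.8]
grip_width: 0.0121
finger_force: 59.8
```

```bash
python3 o.py
```

```text
t 7.1 p [ 562.9 -208.   172.2] yaw_y 19.52 tilt z [-0.e+00  1.e-04 -1.e+00] F [-0.4 -0.4 -0.8] Tq [ 0.03  0.01 -0.03] w 12.1 g 60.0 J [-0.05  0.45  0.45  1.82 -0.24  0.93  0.84]
```

Call:
step_arm(plan="0 0 -0.15 0 0 0 0;0 0 -0.15 0 0 0 0;0 0 -0.1 0 0 0 0;0 0 0 0 0 0 0;0 0 0 0 0 0 0")

```text
time: 7.52
eef_pos: [0.5629, -0.2079, 0.1684]
tcp_rot: [-0.0, 0.577, 0.817, 0.0]
ft_force: [0.5, -0.3, -1.4]
grip_width: 0.0123
finger_force: 59.8
```

```bash
python3 o.py;  python3 - <<'E'
from m import *
snap('scene')
E
```

```text
t 7.52 p [ 562.9 -207.9  168.4] yaw_y 19.52 tilt z [ 1.e-04  1.e-04 -1.e+00] F [ 0.5 -0.3 -1.4] Tq [-0.01 -0.02 -0.01] w 12.3 g 60.0 J [-0.05  0.45  0.45  1.82 -0.24  0.92  0.85]
```

Call:
step_arm(plan="0 0 -0.08 0 0 0.3 0;0 0 0 0 0 0.6 0;0 0 0 0 0 0.6 0;0 0 0 0 0 0.6 0;0 0 0 0 0 0.6 0;0 0 0 0 0 0.6 0;0 0 0 0 0 0 0")

```text
time: 8.15
eef_pos: [0.562, -0.2091, 0.1675]
tcp_rot: [-0.0, 0.428, 0.904, -0.001]
ft_force: [-2.1, -2.6, -0.6]
grip_width: 0.0123
finger_force: 59.7
```

```bash
python3 o.py
```

```text
t 8.15 p [ 562.  -209.1  167.5] yaw_y 39.32 tilt z [-1.2e-03 -8.0e-04 -1.0e+00] F [-2.1 -2.6 -0.6] Tq [-0.49  0.52 -0.1 ] w 12.3 g 60.0 J [ 0.01  0.44  0.37  1.82 -0.19  0.91  1.15]
```

Call:
step_arm(plan="-0.1 -0.12 0 0 0 0.6 0;0 0 0 0 0 0.7 0;0 0 0 0 0 0.7 0;0 0 0 0 0 0.7 0;0 0 0 0 0 0.7 0;0 0 0 0 0 0.7 0;0 0 0 0 0 0 0")

```text
time: 8.73
eef_pos: [0.5617, -0.2099, 0.1675]
tcp_rot: [0.0, 0.226, 0.974, -0.0]
ft_force: [-0.0, -2.0, -1.8]
grip_width: 0.0122
finger_force: 59.7
```

```bash
python3 o.py
```

```text
t 8.73 p [ 561.7 -209.9  167.5] yaw_y 63.87 tilt z [ 0.e+00 -6.e-04 -1.e+00] F [-0.  -2.  -1.8] Tq [-0.47  0.19 -0.1 ] w 12.2 g 60.0 J [ 0.09  0.43  0.26  1.82 -0.14  0.91  1.53]
```

Call:
step_arm(plan="0 -0.08 0 0 0 0.7 0;0 0 0 0 0 0.8 0;0 0 0 0 0 0.8 0;0 0 0 0 0 0.8 0;0 0 0 0 0 0.8 0;0 0 0 0 0 0.8 0;0 0 0 0 0 0 0")

```text
time: 9.32
eef_pos: [0.562, -0.2107, 0.1676]
tcp_rot: [0.0, -0.017, 1.0, -0.0]
ft_force: [0.1, -2.6, -2.8]
grip_width: 0.012
finger_force: 59.6
```

```bash
python3 o.py
```

```text
t 9.32 p [ 562.  -210.7  167.6] yaw_y 92.0 tilt z [ 6.e-04 -7.e-04 -1.e+00] F [ 0.1 -2.6 -2.8] Tq [-0.57  0.04 -0.08] w 12.0 g 60.0 J [ 0.18  0.43  0.15  1.81 -0.08  0.91  1.96]
```

Call:
step_arm(plan="0 -0.08 0 0 0 0.5 0;0 0 0 0 0 0.5 0;0 0 0 0 0 0.5 0;0 0 0 0 0 0.5 0;0 0 0 0 0 0.4 0;0 0 0 0 0 0 0")

```text
time: 9.82
eef_pos: [0.5622, -0.2111, 0.1676]
tcp_rot: [0.0, -0.142, 0.99, -0.0]
ft_force: [1.0, -2.5, -2.9]
grip_width: 0.0119
finger_force: 59.5
```

```bash
python3 o.py
```

```text
t 9.82 p [ 562.2 -211.1  167.6] yaw_y 106.32 tilt z [ 8.e-04 -4.e-04 -1.e+00] F [ 1.  -2.5 -2.9] Tq [-0.51 -0.14 -0.06] w 11.9 g 60.0 J [ 0.22  0.43  0.09  1.81 -0.05  0.91  2.19]
```

Call:
step_arm(plan="0 -0.05 0 0 0 0.4 0;0 0 0 0 0 0.4 0;0 0 0 0 0 0.3 0;0 0 0 0 0 0 0")

```text
time: 10.15
eef_pos: [0.5624, -0.2114, 0.1676]
tcp_rot: [0.0, -0.199, 0.98, -0.0]
ft_force: [1.5, -1.5, -3.5]
grip_width: 0.0122
finger_force: 59.5
```

```bash
python3 o.py; python3 - <<'E'
from m import *
a=snap('scene')
cv2.imwrite('pics/c5.png',cv2.resize(a['frame'][150:240,265:355,::-1],None,fx=6,fy=6,interpolation=cv2.INTER_CUBIC))
E
```

```text
t 10.15 p [ 562.4 -211.4  167.6] yaw_y 112.93 tilt z [ 9.e-04 -1.e-04 -1.e+00] F [ 1.5 -1.5 -3.5] Tq [-0.47 -0.3  -0.08] w 12.2 g 59.0 J [ 0.24  0.43  0.06  1.81 -0.03  0.91  2.29]
```

View pics/c5.png

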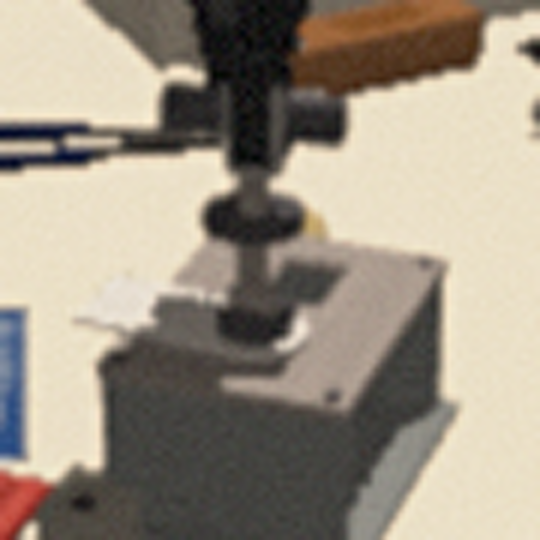

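The shutter has swung left off the window, which shows dark at crop (312,280), i.e. scene (317,196). I'm continuing to the stop.

Call:
step_arm(plan="0 0 0 0 0 0.4 0;0 0 0 0 0 0.4 0;0 0 0 0 0 0 0")

```text
time: 10.45
eef_pos: [0.5623, -0.2115, 0.1675]
tcp_rot: [0.0, -0.24, 0.971, -0.0]
ft_force: [1.1, -1.6, -3.6]
grip_width: 0.0123
finger_force: 59.6
```

```bash
python3 o.py
```

```text
t 10.45 p [ 562.3 -211.5  167.5] yaw_y 117.73 tilt z [ 9.e-04 -1.e-04 -1.e+00] F [ 1.1 -1.6 -3.6] Tq [-0.51 -0.44 -0.33] w 12.3 g 60.0 J [ 0.26  0.43  0.04  1.81 -0.02  0.91  2.37]
```

Call:
step_arm(plan="0 0 0 0 0 0.3 0;0 0 0 0 0 0 0;0 0 0 0 0 -0.6 0;0 0 0 0 0 -0.5 0;0 0 0 0 0 0 0")

```text
time: 10.87
eef_pos: [0.5621, -0.2113, 0.1676]
tcp_rot: [0.0, -0.199, 0.98, -0.0]
ft_force: [0.9, -2.2, -3.4]
grip_width: 0.0119
finger_force: 59.5
```

```bash
python3 o.py
```

```text
t 10.87 p [ 562.1 -211.3  167.6] yaw_y 112.97 tilt z [ 1.e-04 -4.e-04 -1.e+00] F [ 0.9 -2.2 -3.4] Tq [-0.55 -0.35 -0.11] w 11.9 g 60.0 J [ 0.24  0.43  0.06  1.81 -0.03  0.91  2.29]
```

Call:
step_arm(plan="0 0 0 0 0 -0.6 0;0 0 0.3 0 0 0 0;0 0 0.6 0 0 0 0;0 0 1.5 0 0 0 0;0 0 2 0 0 0 0;-0.3 -1.5 0 0 0 -0.9 0;-0.6 -3 0 0 0 -1 0;-0.6 -3 0 0 0 -1 0;-0.6 -3 0 0 0 -1 0;-0.6 -3 0 0 0 -1 0;-0.6 -3 0 0 0 -1 0;-0.6 -3 0 0 0 -1 0")

```text
time: 11.87
eef_pos: [0.5228, -0.4066, 0.2123]
tcp_rot: [0.0, 0.191, 0.982, 0.001]
ft_force: [1.3, -0.2, -1.5]
grip_width: 0.0121
finger_force: 59.8
```

Call:
step_arm(plan="-0.5 -2.5 0 0 0 -1 0;-0.3 -2.5 0 0 0 -1 0;0 -1 0 0 0 -1 0;0 0 0 0 0 -1 0;0 0 0 0 0 -1 0;0 0 0 0 0 -1 0;0 0 0 0 0 -1 0;0 0 0 0 0 -1 0;0 0 0 0 0 -1 0;0 0 0 0 0 -1 0;0 0 0 0 0 0 0;0 0 0 0 0 0 0")

```text
time: 12.87
eef_pos: [0.5155, -0.4653, 0.2117]
tcp_rot: [-0.0, 0.654, 0.757, 0.001]
ft_force: [0.4, 0.7, -1.0]
grip_width: 0.0121
finger_force: 59.8
```

```bash
python3 o.py; python3 - <<'E'
from m import *
a=snap('scene');snap('top')
cv2.imwrite('pics/c6.png',cv2.resize(a['frame'][100:230,270:410,::-1],None,fx=4.5,fy=4.5,interpolation=cv2.INTER_CUBIC))
E
```

```text
t 12.87 p [ 515.5 -465.3  211.7] yaw_y 8.37 tilt z [ 3.0e-04  1.3e-03 -1.0e+00] F [ 0.4  0.7 -1. ] Tq [-0.01  0.   -0.04] w 12.1 g 60.0 J [ 0.32  0.57  0.54  1.55 -0.32  1.11  1.08]
```

View pics/c6.png

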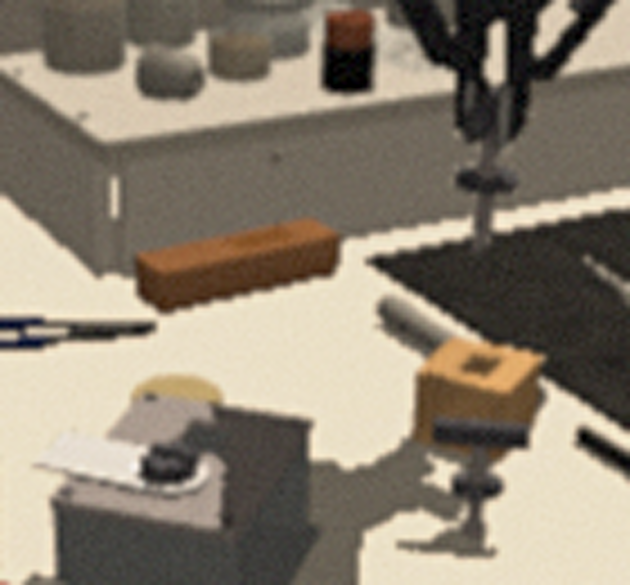

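Scene: the shutter is clear to the left, and the key hangs upright above the stand. The empty hole is at crop (484,362), i.e. scene (377.2,180).

```bash
python3 - <<'E'
from m import *
a=load('scene');print(cast(a,377.2,180,.048))
E
```

```text
[ 0.51354557 -0.48346225  0.048     ]
```

Call:
step_arm(plan="-0.1 -0.5 0 0 0 -0.6 0;-0.13 -0.61 -1 0 0 -0.49 0;0 0 -2 0 0 0 0;0 0 -2 0 0 0 0;0 0 -1.4 0 0 0 0;0 0 -0.6 0 0 0 0;0 0 0 0 0 0 0;0 0 0 0 0 0 0")

```text
time: 13.63
eef_pos: [0.5129, -0.4776, 0.142]
tcp_rot: [0.0, 0.697, 0.717, 0.0]
ft_force: [-0.4, 0.5, -1.1]
grip_width: 0.0119
finger_force: 59.8
```

```bash
python3 o.py
```

```text
t 13.63 p [ 512.9 -477.6  142. ] yaw_y 1.61 tilt z [ 5.e-04 -3.e-04 -1.e+00] F [-0.4  0.5 -1.1] Tq [-0.01  0.03  0.05] w 11.9 g 60.0 J [ 0.34  0.66  0.54  1.59 -0.38  1.    1.02]
```

Call:
step_arm(plan="0 0.05 -0.6 0 0 0 0;0 0.05 -0.6 0 0 0 0;0 0 -0.8 0 0 0 0;0 0 -0.8 0 0 0 0;0 0 -0.8 0 0 0 0;0 0 -0.6 0 0 0 0;0 0 -0.4 0 0 0 0;0 0 -0.2 0 0 0 0;0 0 -0.15 0 0 0 0;0 0 0 0 0 0 0;0 0 0 0 0 0 0")

```text
time: 14.55
eef_pos: [0.5128, -0.4767, 0.0924]
tcp_rot: [0.001, 0.697, 0.717, -0.0]
ft_force: [-0.6, -0.1, -0.1]
grip_width: 0.0121
finger_force: 59.8
```

```bash
python3 o.py
```

```text
t 14.55 p [ 512.8 -476.7   92.4] yaw_y 1.58 tilt z [ 8.e-04 -8.e-04 -1.e+00] F [-0.6 -0.1 -0.1] Tq [ 0.01  0.03 -0.07] w 12.1 g 60.0 J [ 0.36  0.71  0.51  1.63 -0.41  0.92  1.05]
```

Call:
step_arm(plan="0 0 0 0 0 0 2.5;0 0 0 0 0 0 4;0 0 0 0 0 0 6;0 0 0 0 0 0 8;0 0 0 0 0 0 8.5;0 0 0 0 0 0 8.5;0 0 1 0 0 0 8.5;0 0 2.5 0 0 0 8.5;0 0 3.5 0 0 0 8.5;0 0 4 0 0 0 8.5;0 0 3 0 0 0 8.5;0 0 2 0 0 0 8.5")

```text
time: 15.55
eef_pos: [0.5131, -0.4777, 0.2573]
tcp_rot: [0.003, 0.697, 0.717, 0.0]
ft_force: [0.0, -0.4, -0.4]
grip_width: 0.0851
finger_force: 0.0
```

```bash
python3 o.py; python3 - <<'E'
from m import *
a=snap('scene');t=snap('top')
x=cv2.resize(a['frame'][155:285,265:400,::-1],None,fx=3.5,fy=3.5,interpolation=cv2.INTER_CUBIC)
y=cv2.resize(t['frame'][160:225,235:335,::-1],None,fx=3.9,fy=3.9,interpolation=cv2.INTER_CUBIC)
h=max(x.shape[0],y.shape[0]);p=lambda i:cv2.copyMakeBorder(i,0,h-i.shape[0],0,0,cv2.BORDER_CONSTANT)
o=np.hstack([p(x),p(y)])[:, :];o=cv2.resize(o,None,fx=min(1,800/o.shape[1]),fy=min(1,800/o.shape[1]));print(o.shape,x.shape)
cv2.imwrite('pics/c7.png',o)
E
```

```text
t 15.55 p [ 513.1 -477.7  257.3] yaw_y 1.56 tilt z [ 0.0046 -0.004  -1.    ] F [ 0.  -0.4 -0.4] Tq [ 0.04 -0.01  0.01] w 85.1 g 0.0 J [ 0.31  0.55  0.59  1.49 -0.32  1.19  0.97]
(422, 800, 3) (455, 472, 3)
```

View pics/c7.png

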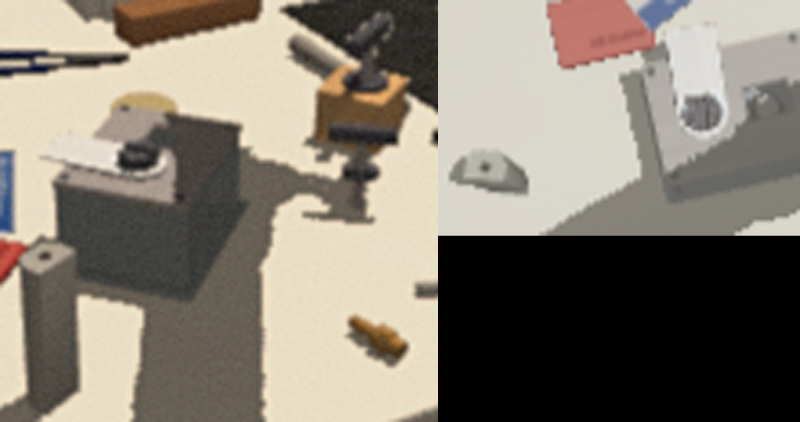

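Picture 10: the key stands upright in its stand, the shutter lies clear of the window, and the billet's top hole shows at scene (278.4,233.3) and top (248,206.4). From here on I'll work with numbers only.

```bash
python3 - <<'E'
from m import *
a=load('scene');t=load('top')
print('hole',cast(a,278.4,233.3,.105),cast(t,248,206.2,.105))
ga=cv2.cvtColor(a['frame'],cv2.COLOR_RGB2GRAY);gt=cv2.cvtColor(t['frame'],cv2.COLOR_RGB2GRAY)
np.set_printoptions(linewidth=200)
print(ga[224:244,268:294]);print(ga[258:284,270:294]);print(gt[198:216,236:262])
E
```

```text
hole [ 0.51521815 -0.04511955  0.105     ] [ 0.51335327 -0.04532001  0.105     ]
[[106 171 221 226 223 222 222 221 219 222 224 220 228 214 131  68  59  68  68  63  63  60  71  69  67  62]
 [101 168 220 225 223 224 220 221 226 222 226 224 228 214 134  67  63  65  69  61  65  64  65  63  65  69]
 [135 168 218 224 224 225 224 222 224 218 222 227 231 217 136  73  61  64  71  65  65  70  66  63  66  67]
 [212 216 225 226 226 223 227 227 210 164 166 211 221 205 128  68  58  65  67  70  65  64  67  62  68  64]
 [223 219 223 217 225 231 228 211 156 104 109 142 157 143  96  61  62  64  61  62  61  68  68  67  71  60]
 [163 164 161 175 215 220 209 158 110 103 111 118 119 113 104  93  76  68  56  63  65  59  67  62  63  61]
 [114 119 116 119 146 153 143 119 125 151 158 151 151 153 144 152 124  98  82  68  63  68  66  65  65  65]
 [112 115 107  95  86  95 114 134 157 162 158 162 159 163 167 168 162 150 132 105  76  59  63  62  64  69]
 [112 112 100  96 102 121 151 157 165 151 127 121 141 161 166 168 164 167 157 126  85  62  63  64  63  66]
 [115 111  97 114 157 160 163 162 145 101  64  65 108 15
[... 4923 characters left out ...]
 155 163 167 168 170 141 131 127 122 117 110 126 210 215]
 [214 214 199 198 141 131 128 125 123 116 114 116 121 129 132 133 134 122 124 127 123 119 112 106 210 215]
 [214 214 214 214 200 198 198 198 198 137 118 109 109 109 109 109 110 111 113 117 120 118 115 129 210 214]
 [214 214 214 214 214 214 215 214 214 200 197 196 154 108 103 104 104 105 106 107 109 112 113 136 210 214]
 [214 214 214 214 214 214 214 214 214 214 214 214 203 196 196 195 174 172 172 173 151 148 150 156 211 215]
 [214 214 214 214 214 214 214 214 214 214 214 214 214 215 214 214 208 207 208 208 203 202 202 203 214 214]
 [214 214 214 214 214 214 214 214 214 214 215 214 214 214 214 214 214 215 214 215 214 214 214 214 215 214]]
```

```bash
python3 - <<'E'
from m import *
a=load('scene');t=load('top')
def pr(d,ps,z,n):
    w=[cast(d,*p,z)[:2]*1000 for p in ps];print(n,[x.round(1).tolist() for x in w])
    for i in range(len(w)-1):
        e=w[i+1]-w[i];print('   len %.1f ang %.1f'%(np.hypot(*e),np.degrees(np.arctan2(e[1],e[0]))))
pr(a,[(272.2,275.5),(277.9,282.3),(288.3,274.8)],0,'foot')
pr(a,[(270.8,235.3),(277.6,238.8),(287.3,231.8),(277.2,229)],.105,'topface scene')
pr(t,[(243.4,200.8),(252.6,201.2),(252.2,208.9),(241.9,208.3)],.105,'topface top')
E
```

```text
foot [[532.0, -39.3], [509.1, -28.9], [506.0, -59.3]]
   len 25.2 ang 155.8
   len 30.5 ang -95.7
topface scene [[522.8, -31.6], [504.7, -29.4], [504.3, -58.8], [526.7, -56.0]]
   len 18.3 ang 172.9
   len 29.5 ang -90.7
   len 22.6 ang 7.2
topface top [[528.3, -32.0], [527.4, -57.6], [505.9, -57.2], [507.3, -28.6]]
   len 25.6 ang -92.0
   len 21.5 ang 179.0
   len 28.6 ang 87.2
```

Call:
step_arm(plan="0 2 0 0 0 0 8.5;0 3.8 0 0 0 -0.1 8.5;0 3.8 0 0 0 -0.1 8.5;0 3.8 0 0 0 -0.1 8.5;0 3.8 0 0 0 -0.1 8.5;0 3.8 0 0 0 -0.1 8.5;0 3.8 0 0 0 -0.1 8.5;0 3.8 0 0 0 -0.1 8.5;0 3.8 0 0 0 -0.1 8.5;0 3.8 0 0 0 0 8.5;0 3.8 0 0 0 0 8.5;0 2 0 0 0 0 8.5")

```text
time: 16.65
eef_pos: [0.5119, -0.0511, 0.2514]
tcp_rot: [-0.001, 0.725, 0.689, 0.0]
ft_force: [0.6, 0.6, -0.2]
grip_width: 0.085
finger_force: 0.0
```

Call:
step_arm(plan="0.1 1.2 -2 0 0 0 8.5;0 0 -2 0 0 0 8.5;0 0 0 0 0 0 8.5;0 0 0 0 0 0 8.5")

```text
time: 16.98
eef_pos: [0.5126, -0.0446, 0.2113]
tcp_rot: [-0.001, 0.727, 0.687, -0.001]
ft_force: [0.2, -0.3, 0.9]
grip_width: 0.0852
finger_force: 0.0
```

```bash
python3 o.py;python3 - <<'E'
from m import *
a=snap('scene');t=snap('top')
o=env.get_obs()['eef_pos'];print(proj(a,o),proj(t,o))
ga=cv2.cvtColor(a['frame'],cv2.COLOR_RGB2GRAY);np.set_printoptions(linewidth=220)
print(ga[184:212,294:334])
E
```

```text
t 16.98 p [512.6 -44.6 211.3] yaw_y -3.24 tilt z [-2.8e-03 -6.0e-04 -1.0e+00] F [ 0.2 -0.3  0.9] Tq [-0.05 -0.    0.01] w 85.2 g 0.0 J [-0.43  0.27  0.53  1.98 -0.16  0.94  0.12]
[276.57049542 182.44518441] [239.46700963 200.77515842]
[[ 76  72  59 ... 225 226 227]
 [ 78  77  58 ... 226 227 227]
 [ 75  76  56 ... 226 228 225]
 ...
 [161 161 143 ...  69  65  67]
 [161 165 164 ...  69  69  67]
 [163 164 161 ...  68  72  69]]
```

Call:
step_arm(plan="0.2 0 -3 0 0 0.05 8.5;0 0 -3 0 0 0 8.5;0 0 -2.8 0 0 0 8.5;0 0 -2 0 0 0 8.5;0 0 -1.2 0 0 0 8.5;0 0 -0.6 0 0 0 8.5;0 0 -0.2 0 0 0 8.5;0 0 0 0 0 0 8.5")

```text
time: 17.75
eef_pos: [0.5163, -0.0449, 0.0847]
tcp_rot: [0.0, 0.725, 0.689, 0.0]
ft_force: [0.3, 0.1, -0.4]
grip_width: 0.0849
finger_force: 0.0
```

```bash
python3 o.py;python3 - <<'E'
from m import *
import sys
a=load('scene');np.set_printoptions(linewidth=260,threshold=sys.maxsize)
ga=cv2.cvtColor(a['frame'],cv2.COLOR_RGB2GRAY);print(ga[187:204,303:330])
E
```

```text
t 17.75 p [516.3 -44.9  84.7] yaw_y -2.97 tilt z [ 0.0014 -0.     -1.    ] F [ 0.3  0.1 -0.4] Tq [-0.02 -0.02  0.02] w 84.9 g 0.0 J [-0.34  0.46  0.44  2.07 -0.31  0.67  0.25]
[[ 12  69 136 169 171 170 168 171 171 169 173 172 174 170 170 171 206 227 230 228 227 229 227 226 227 225 226]
 [ 31  68 133 160 160 162 167 167 166 167 170 168 172 170 169 164 189 226 230 229 228 227 228 227 228 228 227]
 [ 30  94 151 163 157 161 163 164 166 157 163 164 170 166 159 158 184 221 226 225 225 227 227 228 226 226 229]
 [ 69 124 154 158 162 159 160 162 162 164 158 166 161 161 163 165 169 183 192 193 197 211 216 217 223 226 225]
 [125 155 160 159 163 162 158 160 163 159 160 161 160 164 167 160 160 162 167 165 171 178 181 182 190 197 200]
 [150 160 160 162 162 164 159 158 160 147 143 149 152 156 156 156 159 157 158 165 159 162 163 160 165 167 167]
 [163 157 159 159 160 160 160 160 143 120 106 115 125 125 126 125 138 144 145 159 158 160 165 161 162 162 161]
 [159 162 162 158 161 159 158 156 130  95  78  81  88  91  85  88 103 110 118 129 152 163 165 164 160 161 165]
 [163 159 163 159 162 160 158 141 10
[... 263 characters left out ...]
 164 168 161 165 162 161 165 158]
 [145 127 121 127 116 102  96  89  74  71  69  68  66  67  63  66  86 135 160 165 164 161 163 160 158 159 158]
 [121  78  76  84  76  75  80  85  83  79  69  68  66  67  63  80 123 155 164 165 164 158 158 160 158 159 163]
 [108  55  46  48  49  53  53  70  77  76  72  82 102 102 101 122 148 165 165 166 165 164 159 159 161 157 159]
 [ 86  76  71  55  57  52  48  43  57  56  69 110 148 151 147 153 163 167 163 159 164 162 160 162 161 161 157]
 [ 69  86  90  79  81  84  76  53  47  32  76 139 181 166 163 164 162 159 162 161 163 158 162 157 157 163 163]
 [ 56  79  91  86  81  85  79  64  47  49 104 181 210 184 166 161 161 159 161 162 164 166 158 161 159 159 162]]
```

```bash
python3 - <<'E'
from m import *
a=load('scene')
c=[(311.9,193.2),(322.1,194.9),(317.8,200.2)]
w=[cast(a,*p,.075)[:2]*1000 for p in c];print(w, 'ctr',(w[0]+w[2])/2)
for i in (0,1):
    e=w[i+1]-w[i];print(np.hypot(*e),np.degrees(np.arctan2(e[1],e[0])))
print(cast(a,307.35,201,.089)*1000)
E
```

```text
[array([ 589.79169717, -270.05063077]), array([ 564.02186795, -276.34204551]), array([ 557.60186705, -247.43097019])] ctr [ 573.69678211 -258.74080048]
26.526703483950143 -166.28025852648702
29.615311712442903 102.5199643306779
[ 560.94423397 -208.69833632   89.        ]
```

Call:
step_arm(plan="-0.1 0 -0.1 0 0 0 8.5;0 0 0 0 0 0 6;0 0 0 0 0 0 4;0 0 0 0 0 0 2.5;0 0 0 0 0 0 1.5;0 0 0 0 0 0 0.5;0 0 0 0 0 0 0.5;0 0 0 0 0 0 0.5;0 0 0 0 0 0 0.5", newtons=60)

```text
time: 18.5
eef_pos: [0.5148, -0.0443, 0.0832]
tcp_rot: [0.0, 0.725, 0.689, 0.0]
ft_force: [-0.7, -0.2, 2.9]
grip_width: 0.021
finger_force: 61.3
```

```bash
python3 o.py
```

```text
t 18.5 p [514.8 -44.3  83.2] yaw_y -2.92 tilt z [ 4.e-04  1.e-04 -1.e+00] F [-0.7 -0.2  2.9] Tq [ 0.02  0.11 -0.  ] w 21.0 g 61.0 J [-0.34  0.46  0.44  2.08 -0.31  0.67  0.26]
```

Call:
step_arm(plan="0 0 0.8 0 0 0 0.5;0 0 2.5 0 0 0 0.5;0 0 3.5 0 0 0 0.5;0 0 3.5 0 0 0 0.5;0.5 -1.7 2 0 0 0.3 0.5;0.9 -3.2 0.7 0 0 0.5 0.5;1 -3.6 0 0 0 0.5 0.5;1 -3.6 0 0 0 0.5 0.5;1 -3.6 0 0 0 0.5 0.5;0.9 -3.2 0 0 0 0.5 0.5;0.5 -1.8 0 0 0 0.05 0.5;0.28 -0.8 0 0 0 0 0.5")

```text
time: 19.5
eef_pos: [0.5744, -0.2636, 0.2129]
tcp_rot: [0.0, 0.616, 0.787, -0.001]
ft_force: [-0.5, -0.1, -1.8]
grip_width: 0.0213
finger_force: 60.8
```

Call:
step_arm(plan="0 0 0 0 0 0 0.5;0 0 0 0 0 0 0.5;0 0 0 0 0 0 0.5")

```text
time: 19.75
eef_pos: [0.5754, -0.2568, 0.2126]
tcp_rot: [-0.001, 0.613, 0.79, 0.001]
ft_force: [0.1, 0.6, -1.9]
grip_width: 0.0213
finger_force: 60.8
```

```bash
python3 o.py; python3 - <<'E'
from m import *
import sys
a=snap('scene');np.set_printoptions(linewidth=260,threshold=sys.maxsize)
o=np.array(env.get_obs()['eef_pos'])
c,s=np.cos(np.radians(14.2)),np.sin(np.radians(14.2))
for x,y in((11,-16),(11,16),(-11,16),(-11,-16)): print((x,y),proj(a,o+[c*x/1e3-s*y/1e3,s*x/1e3+c*y/1e3,-.083]).round(2))
ga=cv2.cvtColor(a['frame'],cv2.COLOR_RGB2GRAY)
u,v=proj(a,o-[0,0,.083]).astype(int);print(u,v);print(ga[v-14:v+10,u-14:u+14])
E
```

```text
t 19.75 p [ 575.4 -256.8  212.6] yaw_y 14.32 tilt z [-9.0e-04  2.1e-03 -1.0e+00] F [ 0.1  0.6 -1.9] Tq [0.04 0.03 0.01] w 21.3 g 61.0 J [-0.01  0.46  0.5   1.71 -0.25  1.04  0.83]
(11, -16) [311.66 172.84]
(11, 16) [306.99 178.11]
(-11, 16) [315.91 179.47]
(-11, -16) [320.36 174.12]
313 176
[[197 106  49  49  55  55  56  59  63  65  69  71  75  77  77  75  74  76  73  65  73  73  64  63  63  58  56  54]
 [218 111  45  57  56  55  59  62  66  66  72  72  76  72  78  77  76  81  69  72  78  73  60  55  57  49  59  59]
 [218 116  41  47  58  60  58  53  61  61  70  70  78  77  77  77  77  73  74  65  77  75  58  52  52  52  72 106]
 [217 137  63  46  51  47  54  61  61  66  68  76  78  76  75  75  78  78  67  69  74  69  72 106 112 111 143 196]
 [228 199 130  62  49  48  55  54  56  69  71  73  79  72  80  77  82  75  66  69  70  80 134 198 210 202 212 228]
 [230 223 200 135 104  64  47  51  56  63  70  70  74  74  73  79  75  78  71  65  73 103 175 230 231 228 227 225]
 [227 228 228 212 194 134  63  54  52  60  68  76  71  74  72  78  75  77  70  69  68 112 191 228 226 223 225 227]
 [2
[... 1252 characters left out ...]
 223 226]
 [224 224 223 225 225 226 224 223 223 228 227 228 226 224 221 217 212 216 227 224 223 224 221 226 225 224 224 223]
 [225 224 226 226 225 226 226 227 224 226 225 227 228 226 228 227 227 225 227 226 224 222 224 225 223 222 224 226]
 [224 223 225 224 226 226 222 223 222 225 223 222 223 225 223 225 225 224 225 224 226 226 224 224 227 223 223 226]
 [224 224 225 224 217 201 200 199 198 197 194 194 191 198 202 213 220 227 226 226 224 223 225 223 222 225 223 224]
 [224 223 218 203 188 175 176 175 166 174 173 171 175 170 176 182 200 208 221 224 224 223 225 225 225 224 224 223]
 [223 207 190 174 171 167 166 167 167 165 167 169 170 166 164 170 172 181 195 212 223 227 223 226 225 223 224 225]]
```

```bash
python3 - <<'E'
from m import *
a=load('scene')
def box(o,ps,z):
    c,s=np.cos(np.radians(ps)),np.sin(np.radians(ps))
    return {(x,y):proj(a,[o[0]+(c*x-s*y)/1e3,o[1]+(s*x+c*y)/1e3,z]).round(2) for x,y in((11,-16),(11,16),(-11,16),(-11,-16))}
for ps in(-3,0,-6): print(ps,box((.5148,-.0443),ps,.015),box((.5148,-.0443),ps,.0))
print('tip test',proj(a,(.5754,-.2568,.13)))
g=cv2.cvtColor(a['frame'],cv2.COLOR_RGB2GRAY)
f=a['frame']; print(f[172,304:325].tolist())
E
python3 o.py
```

```text
-3 {(11, -16): array([281.19, 265.36]), (11, 16): array([270.67, 273.23]), (-11, 16): array([278.98, 277.44]), (-11, -16): array([289.41, 269.33])} {(11, -16): array([281.46, 271.19]), (11, 16): array([271.04, 279.17]), (-11, 16): array([279.28, 283.42]), (-11, -16): array([289.61, 275.21])}
0 {(11, -16): array([280.7 , 265.35]), (11, 16): array([270.8 , 273.54]), (-11, 16): array([279.5 , 277.44]), (-11, -16): array([289.26, 269.04])} {(11, -16): array([280.97, 271.19]), (11, 16): array([271.17, 279.47]), (-11, 16): array([279.79, 283.42]), (-11, -16): array([289.46, 274.92])}
-6 {(11, -16): array([281.68, 265.38]), (11, 16): array([270.57, 272.93]), (-11, 16): array([278.47, 277.42]), (-11, -16): array([289.53, 269.63])} {(11, -16): array([281.94, 271.21]), (11, 16): array([270.94, 278.86]), (-11, 16): array([278.77, 283.4 ]), (-11, -16): array([289.73, 275.51])}
tip test [313.7905704  176.02269958]
[[136, 122, 109], [230, 214, 189], [241, 229, 203], [240, 230, 204], [205, 188, 165], [108, 97, 85], [71, 68, 61], [79, 74, 70], [77, 73, 63], [77, 70, 62], [82, 76, 68], [86, 82, 70], [80, 73, 67], [70, 67, 60], [71, 66, 59], [71, 66, 59], [117, 109, 92], [204, 186, 164], [238, 227, 201], [235, 223, 198], [234, 223, 200]]
t 19.8 p [ 575.5 -256.8  212.8] yaw_y 14.34 tilt z [-6.0e-04  1.8e-03 -1.0e+00] F [ 0.7 -0.1 -2.1] Tq [ 0.04 -0.01  0.01] w 21.4 g 61.0 J [-0.01  0.46  0.5   1.71 -0.25  1.04  0.83]
```

Call:
step_arm(plan="0 -0.2 -1 0 0 0 0.5;0 0 -1.5 0 0 0 0.5;0 0 -1.2 0 0 0 0.5;0 0 -0.6 0 0 0 0.5;0 0 0 0 0 0 0.5;0 0 0 0 0 0 0.5", newtons=80)

```text
time: 20.3
eef_pos: [0.5753, -0.261, 0.1696]
tcp_rot: [-0.0, 0.614, 0.789, -0.0]
ft_force: [-0.0, 0.4, -1.4]
grip_width: 0.0209
finger_force: 80.0
```

```bash
python3 o.py
```

```text
t 20.3 p [ 575.3 -261.   169.6] yaw_y 14.2 tilt z [-8.e-04  3.e-04 -1.e+00] F [-0.   0.4 -1.4] Tq [ 0.   -0.   -0.03] w 20.9 g 80.0 J [ 0.01  0.51  0.49  1.75 -0.28  0.96  0.86]
```

Call:
step_arm(plan="0.02 0.2 0 0 0 0 0.5;0 0 -0.3 0 0 0 0.5;0 0 -0.3 0 0 0 0.5;0 0 -0.3 0 0 0 0.5;0 0 -0.2 0 0 0 0.5;0 0 -0.2 0 0 0 0.5;0 0 -0.2 0 0 0 0.5;0 0 0 0 0 0 0.5")

```text
time: 20.97
eef_pos: [0.5754, -0.2592, 0.1545]
tcp_rot: [-0.0, 0.614, 0.789, -0.0]
ft_force: [0.8, 0.2, -1.7]
grip_width: 0.0207
finger_force: 80.0
```

```bash
python3 o.py
```

```text
t 20.97 p [ 575.4 -259.2  154.5] yaw_y 14.18 tilt z [-7.e-04  4.e-04 -1.e+00] F [ 0.8  0.2 -1.7] Tq [0.   0.07 0.  ] w 20.7 g 80.0 J [ 0.01  0.52  0.48  1.76 -0.29  0.93  0.86]
```

Call:
step_arm(plan="0 0 -0.25 0 0 0 0.5;0 0 -0.25 0 0 0 0.5;0 0 -0.3 0 0 0 0.5;0 0 -0.4 0 0 0 0.5;0 0 -0.4 0 0 0 0.5;0 0 -0.4 0 0 0 0.5;0 0 -0.4 0 0 0 0.5;0 0 -0.25 0 0 0 0.5;0 0 0 0 0 0 0.5")

```text
time: 21.72
eef_pos: [0.5752, -0.2591, 0.1277]
tcp_rot: [-0.001, 0.614, 0.789, -0.0]
ft_force: [0.3, 0.8, -1.3]
grip_width: 0.0207
finger_force: 80.0
```

```bash
python3 o.py
```

```text
t 21.72 p [ 575.2 -259.1  127.7] yaw_y 14.18 tilt z [-1.3e-03  6.0e-04 -1.0e+00] F [ 0.3  0.8 -1.3] Tq [-0.02 -0.01  0.  ] w 20.7 g 80.0 J [ 0.02  0.56  0.46  1.78 -0.31  0.88  0.88]
```

Call:
step_arm(plan="0 0 -0.3 0 0 0 0.5;0 0 -0.3 0 0 0 0.5;0 0 -0.3 0 0 0 0.5;0 0 -0.2 0 0 0 0.5;0 0 -0.15 0 0 0 0.5;0 0 0 0 0 0 0.5;0 0 0 0 0 0 0.5")

```text
time: 22.3
eef_pos: [0.576, -0.2597, 0.1169]
tcp_rot: [0.001, 0.614, 0.789, 0.0]
ft_force: [-1.3, 0.3, 6.4]
grip_width: 0.0214
finger_force: 81.1
```

```bash
python3 o.py
```

```text
t 22.3 p [ 576.  -259.7  116.9] yaw_y 14.17 tilt z [ 1.2e-03 -2.0e-04 -1.0e+00] F [-1.3  0.3  6.4] Tq [ 0.16  0.41 -0.02] w 21.4 g 81.0 J [ 0.03  0.57  0.46  1.79 -0.32  0.86  0.88]
```

Call:
step_arm(plan="0 0 -0.15 0 0 0 0.5;0 0 -0.15 0 0 0 0.5;0 0 -0.1 0 0 0 0.5;0 0 0 0 0 0 0.5;0 0 0 0 0 0 0.5")

```text
time: 22.72
eef_pos: [0.5762, -0.26, 0.1161]
tcp_rot: [0.001, 0.615, 0.789, 0.001]
ft_force: [-5.6, 2.6, 23.0]
grip_width: 0.0208
finger_force: 83.6
```

```bash
python3 o.py
```

```text
t 22.72 p [ 576.2 -260.   116.1] yaw_y 14.17 tilt z [ 2.3e-03  9.0e-04 -1.0e+00] F [-5.6  2.6 23. ] Tq [ 0.92  1.82 -0.01] w 20.8 g 84.0 J [ 0.03  0.57  0.46  1.79 -0.32  0.86  0.89]
```

Call:
step_arm(plan="0 0 0 0 0 0 0.5;0 0 0 0 0 0 0.5;0 0 0 0 0 0 0.5;0 0 0 0 0 0 0.5;0 0 0 0 0 0 0.5;0 0 0 0 0 0 0.5")

```text
time: 23.22
eef_pos: [0.5762, -0.26, 0.1161]
tcp_rot: [0.001, 0.615, 0.789, 0.001]
ft_force: [-6.8, 3.4, 23.5]
grip_width: 0.0209
finger_force: 83.6
```

```bash
python3 o.py; python3 -c "
from station import env
o=env.get_obs()
if o['ft_force'][2]>12 and o['eef_pos'][2]<.1168: print(env.close_job())"
```

```text
t 23.22 p [ 576.2 -260.   116.1] yaw_y 14.17 tilt z [ 2.5e-03  9.0e-04 -1.0e+00] F [-6.8  3.4 23.5] Tq [0.92 1.77 0.04] w 20.9 g 84.0 J [ 0.03  0.57  0.46  1.79 -0.32  0.86  0.89]
the job is handed in; nothing more can be done
None
```

The job is handed in at 23.2 s: the screw was turned counter-clockwise to its stop with the shutter off the window, the key is back upright in its stand, and the still-gripped billet holds the anvil at the bottom of its travel with about 23 N.

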